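# Let a gearbox on a bench lift down onto its safety collar

## Robot

A 6-joint arm with a two-finger parallel gripper is mounted at the origin on the work surface. World frame = base frame: x ahead of the robot, y to its left, z up, the work surface at z = 0. Lengths are in mm, angles in degrees, forces in N, time in s.
With the tool pointing down it reaches from about 350 to 850 mm from the base axis. Payload 8.1 kg.
Tool frame: the origin (TCP) lies between the finger pads; the fingertips stand 22 mm ahead of it and the grasp point (between the pads) lies 3 mm ahead of it; z points along the fingers, y is the line along which they close (so a half turn about z gives the same grasp; the last joint's range is limited). The gripper opens to 85 mm and grips with 20 to 120 N. Pads are 22 mm wide; open, the fingers measure 114 mm over their backs; the gripper's body (76 mm by 85 mm) begins 54 mm behind the grasp point. The pads swing forward as they close: fully open they stand 13 mm farther back than shut.
Start: joints at [-73.19, 7.471, 85.268, -0, 87.261, -4.893], TCP at [221.904, -557.462, 253.292] pointing down, gripper open.
Joint ranges: [-169.43, 169.43], [-51.17, 129.36], [1.28, 143.12], [-76.62, 256.62], [0, 156.53], [-152.29, 152.29]. Speed limits (degrees/s): [136.94, 136.94, 159.86, 180, 180, 180].

## Interface

Orientations are given as [roll, pitch, yaw] about the fixed x, y, z axes, in that order (R = Rz(yaw) Ry(pitch) Rx(roll)).
In Python, from bench import r, vision gives the robot as it stands.
- The arm moves only by the tool step_arm, never from a script. Its argument "targets" is a list that holds one entry, the list of rows, each a list of 6 numbers: the shift along the world's x, y, z in mm, then the turn, a rotation vector about the world's x, y, z in rad. In form: [[[x, y, z, rx, ry, rz], ...]]. A call has 1 to 12 rows; each row is the pose to reach, as a shift and turn from the pose commanded when the call began; what a row does not reach only later rows make up. A row lasts 1/12 s, in which the tool goes at most 41.7 mm and 7.16 degrees, less where a joint would pass 70% of its speed; a pose out of reach is approached as far as the arm can. A call with a gripper value outside its range is refused whole. "fingers" is the gripper's target within -1 to 1 (shut at 1, half-way at 0, fully open at -1), set as the call begins (left out, the last holds). The fingers move at their own pace and stop on an object; "newtons" is the grip in N (left out, the last holds). Time passes only in rows, so rows that repeat a pose let the fingers close. It gives the time, the measured TCP pose, the force, the opening and the grip force at its end, in the units of the state.
- r.sense(): the state, without advancing time (a new reading comes with each control period).
- vision.snapshot(name): name is "scene" or "top" or "wrist"; returns a dict with "img" (384x512x3 uint8, blue, green, red), "mtx" (3x3 intrinsics, pixels), "eye" and "attitude" of the camera in the world. Camera axes: x right, y up, looking along -z (the intrinsics and any distortion apply to the point x, -y, -z); pixel columns grow to the right and rows downward; lengths in mm; the calibration is good to about 2 mm. A picture is of the moment at which its call begins. There is no depth.
- r.hand_in(): hands the job in; it is judged then, once.
The state is a dict: "time": time; "joint_pos": joint angles; "qd": joint speeds; "joint_efforts": joint torques, N m; "tool_pos": TCP position; "tcp_rot": TCP orientation; "ft_force": force on the tool from outside, world axes, zero at the start; "wrist_torque": the same for the moment, N m; "finger_gap": finger opening in mm; "grip_force": force on a finger pad.
Only numpy, scipy, OpenCV 4.12 (cv2) and the standard library are available. Lean on these libraries where they do the work, as an engineer would, in place of code of your own. Each camera call takes 0.05 s, during which the arm holds its last target. There are 200 camera calls.

## Task

The gearbox on the bench lift hangs on oil pressure alone: slip the U-shaped safety collar round the bare ram rod, pushed home gently and sitting flat on the cylinder head. Then crack the hand pump's release lever open just far enough for the load to sink slowly, about 2 cm a second and never 5, until it rests on the collar, and close the lever again, snug but not forced. Do not push the load down by hand, and leave the other things on the bench where they are.

Things in the scene. Friction and masses are not known exactly. Their poses are not given: they have to be found in the camera images.
- lift: the bench lift, fixed: blue base plate 130 (x) x 270 (y) x 14 mm, an upright cylinder 64 mm across in its middle, steel guide rods 16 mm across, 270 mm high, at y = +105 and -105 mm. Origin: underside of the base plate, on the cylinder's axis; z up; its -x side is the open front, from which the collar goes on.
- lift_head (a point): centre of the flat round top of the lift's cylinder (the head, 76 mm across), 100 mm above the bench, on the rod's axis; axes as the lift's
- rod: the bare chromed ram rod, upright, 25 mm across, standing out of the head and carrying the crosshead; origin where it meets the crosshead's underside
- crosshead: the load: a blue beam 76 (x) x 262 (y) x 26 mm on top of the rod, with an aluminium gearbox casing fixed on it that reaches 46 mm to the front of the rod's axis and 119 mm above the beam's underside. Origin: underside of the beam, on the rod's axis. 1.5 to 2.5 kg; it moves up and down with the ram only.
- ram (a joint): height of the ram in m: 0 fully down, starting at about 0.065 to 0.09. The beam's underside is 10 mm + this value above the head; with the collar under it, it comes to rest at 0.030. It sinks by its own weight while the valve is open and stays where it is when the valve is shut.
- collar: the safety collar, loose, 0.25 kg: aluminium U-block 40 mm high, 56 mm wide (y), from x = -30 to +30 mm, slot 28 mm wide open to +x (mouth flared), its closed end at x = -13 mm; a steel bar handle 12 mm wide (y), 16 mm high, from the block's back to x = -150 mm, its middle 30 mm above the underside. It stands on its flat underside. Origin as collar_seat.
- collar_handle (a point): the place to hold the collar's handle from above, clear of the load: on the bar at x = -115 mm, 30 mm above the collar's underside; axes as the collar's (the bar runs along x)
- collar_seat (a point): centre of the collar's slot at the level of its underside; when the collar is home this point is at lift_head (about 0.5 mm to the front when the slot's end touches the rod). z is the collar's up.
- pump: the hand pump that feeds the lift (hoses run under the bench), fixed: grey block with the release valve on top at the front (-x) end, pump body, a reservoir 78 mm across running to x = +330 mm and a pump lever above it. The front block is 60 x 60 mm, its top 62 mm above the bench. Origin: on the bench under the valve's axis.
- valve_axis (a point): on the release valve's upright axis, at the height of the lever's bar, 90 mm above the bench; axes as the pump's.
- lever_mid (a point): on the release lever's steel bar (10 mm thick, level, ending in a 16 mm black ball 82 mm from the axis), 60 mm from the valve's axis; its x axis points out along the bar
- release (a joint): angle in rad of the valve's spindle: 0 shut (lever at 150 degrees from the pump's +x), a hard stop; opens anticlockwise seen from above, up to 1.2. Nothing flows before a crack angle between 0.15 and 0.55, different each time; past it the ram sinks about 8 mm/s faster per further 0.05 rad. It stays where it is left.
- lever (a joint): spring of the lever on the spindle in rad, 0 when let go; it adds to the spindle's angle, plus anticlockwise: 0.01 rad for each 0.28 N m of turning effort (4.7 N pushed sideways on the bar at lever_mid). Turning the valve takes about 0.3 to 0.5 N m; pressed on against the shut stop, the seat is spoilt at -0.08, about 2.2 N m.
- spanner: steel spanner, 180 mm long, lying flat; not part of the job
- screwdriver: black-handled screwdriver, 200 mm long, lying; not part of the job
- race: steel bearing ring, 54 mm across, 16 mm high; not part of the job
- spray: grey aerosol can, 60 mm across, 170 mm high; not part of the job
- jar: glass jar with a steel lid, 64 mm across, 75 mm high; not part of the job
- hammer: hammer, 260 mm long, lying; not part of the job
- parts_box: small cardboard box, 100 x 70 x 50 mm; not part of the job
Things that resemble listed ones, but are neither listed nor needed, are in the scene too. There is more than one size of the collar; the one meant has the size given above.

How it is judged:
By the outcome, as a careful person would: the job done as asked, in the order asked, and still so for the second after the job is handed in, with the robot touching nothing.
It also fails if it takes over 72 s, if anything falls off the work surface, if the arm or the gripper's body presses on something with over 40 N, if the wrist force passes 120 N, or if a joint passes its speed limit or range.

## Working session

There is one attempt and no reset: what is moved stays moved. The work goes in short steps, Python scripts to look and compute and a tool call to move; the robot and the scene stay as the last step left them, time stands still between calls to the robot, and variables do not carry over. Pictures are saved under pics/ and viewed, at most 10 in all, crops included, and the job is handed in when it is done.

Besides the shell and the picture viewer there is one more tool, called after "Call:" as name(argument=value, ...) on one line, values as JSON. step_arm: Moves the arm, as the interface text tells. Its arguments: {"type":"object","properties":{"targets":{"type":"array"},"fingers":{"type":"number"},"newtons":{"type":"number"}},"required":["targets"]}

```bash
ls; mkdir -p pics; cat > h.py <<'E'
import numpy as np,cv2
from scipy.spatial.transform import Rotation as R
from bench import r,vision
def snap(n,f):
    s=vision.snapshot(n); cv2.imwrite('pics/'+f+'.png',s['img'])
    np.savez('pics/'+f,mtx=s['mtx'],eye=s['eye'],att=np.array(s['attitude'])); return s
def load(f):
    d=np.load('pics/'+f+'.npz'); a=d['att']
    M=a if a.shape==(3,3) else R.from_euler('xyz',a,degrees=True).as_matrix()
    return d['mtx'],d['eye'],M
def ray(f,u,v):
    K,e,M=load(f); p=np.linalg.inv(K)@[u,v,1]; return e,M@[p[0],-p[1],-p[2]]
def onz(f,u,v,z):
    e,d=ray(f,u,v); return e+d*(z-e[2])/d[2]
def proj(f,P):
    K,e,M=load(f); c=M.T@(np.array(P)-e); q=K@[c[0],-c[1],-c[2]]; return q[:2]/q[2]
E
python3 - <<'E'
from h import *
for n in('scene','top'):
    s=snap(n,n+'0'); print({k:s[k] for k in s if k!='img'})
print(r.sense())
a=[cv2.imread(f'pics/{n}0.png') for n in('scene','top')]
for n,i in zip(('scene','top'),a): cv2.imwrite(f'pics/{n}0b.png',cv2.resize(i,(800,600),interpolation=cv2.INTER_CUBIC))
E
```

```text
pics
{'mtx': array([[375.98354352,   0.        , 257.46355685],
       [  0.        , 375.98354352, 187.40101542],
       [  0.        ,   0.        ,   1.        ]]), 'eye': array([1192.24030107, -546.23104582,  760.32607789]), 'attitude': array([52.79003189,  0.09800023, 51.94764241])}
{'mtx': array([[470.62087704,   0.        , 254.64151721],
       [  0.        , 470.62087704, 197.33762745],
       [  0.        ,   0.        ,   1.        ]]), 'eye': array([ 387.26373472,   13.96702083, 1771.99277075]), 'attitude': array([  3.27849131,   0.34835395, -90.38883613])}
{'time': 0.1, 'joint_pos': array([-7.31871124e+01,  7.51019321e+00,  8.53242031e+01, -7.35103900e-05,
        8.72600087e+01, -4.89063680e+00]), 'qd': array([ 0.0691539 , -0.05697832, -0.19220571,  0.0535248 ,  0.09446564,
        0.00555593]), 'joint_efforts': array([ 7.82983316e-04, -5.70951712e+01, -5.01940978e+01, -1.47705123e-04,
        8.09996476e-03, -5.04625223e-05]), 'tool_pos': array([ 221.79404838, -557.01084134,  252.3442634 ]), 'tcp_rot': array([-1.79905932e+02, -7.97525484e-03,  2.17035214e+01]), 'ft_force': array([ 0.16147204,  0.8249468 , -0.16658413]), 'wrist_torque': array([ 0.04264305, -0.02684552, -0.0201236 ]), 'grip_force': 0.0, 'finger_gap': 85.19721172603326}
```

View pics/scene0b.png

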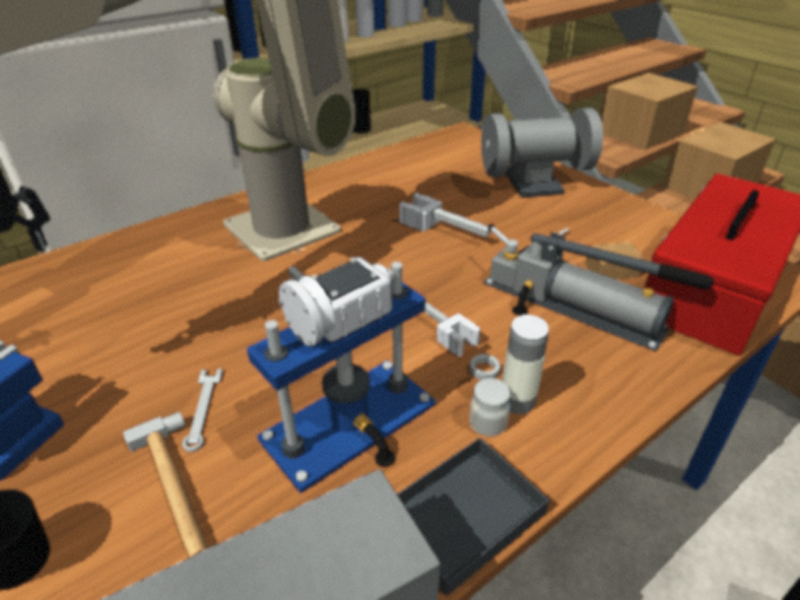

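View pics/top0b.png

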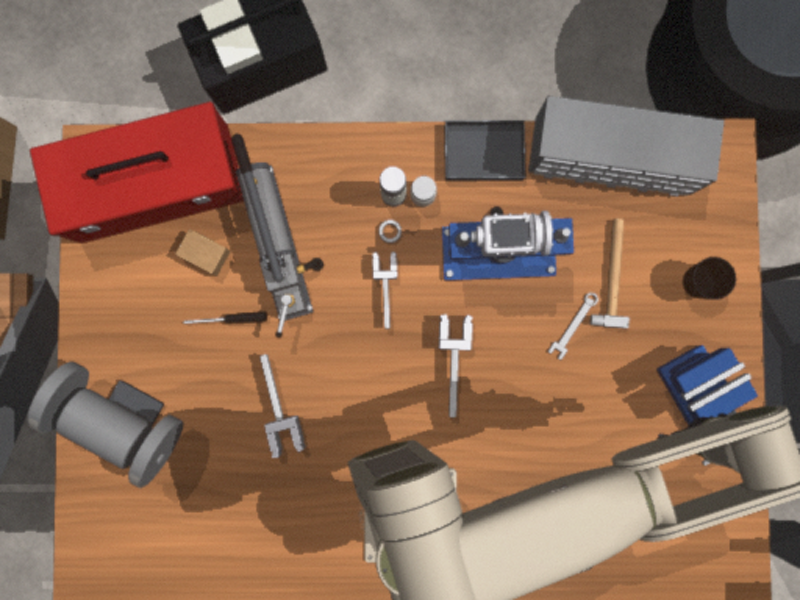

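The scene shows the lift, with the gearbox hanging over bare rod, the pump with its lever, and three U-collars. In the top view (800x600) these are at about (385,265), (455,330) and (275,435). The one at (385,265) is about 24 px (56 mm) wide and the others about 32 px, so it is the candidate. The lift is near (510,240), the valve near (287,300).

```bash
python3 - <<'E'
from h import *
i=cv2.imread('pics/top0.png')
a=cv2.resize(i[125:225,150:250],(600,600),interpolation=cv2.INTER_CUBIC)
cv2.imwrite('pics/c1.png',a)
f=lambda u,v,z:np.round(onz('top0',u/1.5625,v/1.5625,z)[:2])
print('A mouth',f(373,255,40),f(397,254,40),'end',f(387,327,38))
print('B',f(440,317,40),f(472,317,40),f(454,417,38)); print('C',f(270,457,40),f(303,450,40),f(265,355,38))
print('lift base',f(443,277,14),f(555,277,14),f(573,219,14))
print('valve',f(287,298,90),'ball',f(279,333,90), 'jar',f(424,190,75),'spray',f(393,175,170),'race',f(390,231,16))
E
```

```text
A mouth [614.  82.] [616.  25.] end [443.  50.]
B [465. -75.] [ 465. -151.] [ 231. -106.]
C [141. 325.] [157. 248.] [379. 338.]
lift base [563. -85.] [ 561. -353.] [ 701. -399.]
valve [509. 278.] ball [429. 296.] jar [761. -39.] spray [774.  32.] race [674.  42.]
```

View pics/c1.png

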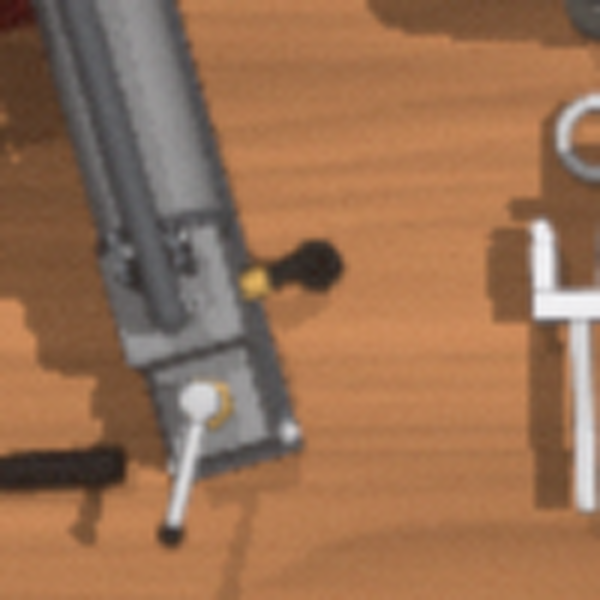

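The enlarged crop shows the release lever: hub at (200,402), black ball at (172,535). The candidate collar is 57 mm wide by measurement, so it is the right one. I'll move above its handle.

Call:
step_arm(targets=[[[218,608,30,0,0,-0.37],[218,608,30,0,0,-0.37],[218,608,30,0,0,-0.37],[218,608,30,0,0,-0.37],[218,608,30,0,0,-0.37],[218,608,30,0,0,-0.37],[218,608,30,0,0,-0.37],[218,608,30,0,0,-0.37],[218,608,30,0,0,-0.37],[218,608,30,0,0,-0.37],[218,608,30,0,0,-0.37],[218,608,30,0,0,-0.37]]], fingers=-1)

```text
time: 1.1
tool_pos: [390.4, -85.3, 276.5]
tcp_rot: [180.0, -0.0, 0.5]
ft_force: [0.5, -0.9, 0.3]
finger_gap: 85.8
grip_force: 0.0
```

Call:
step_arm(targets=[[[50,137,-10,0,0,0],[50,137,-10,0,0,0],[50,137,-10,0,0,0],[50,137,-10,0,0,0],[50,137,-10,0,0,0],[50,137,-10,0,0,0]]])

```text
time: 1.6
tool_pos: [440.2, 50.8, 265.8]
tcp_rot: [180.0, 0.1, 0.7]
ft_force: [0.5, -0.4, -0.1]
finger_gap: 85.8
grip_force: 0.0
```

```bash
python3 - <<'E'
from h import *
s=snap('wrist','w1'); print(s['eye'],s['attitude']); q=r.sense();print(q['tool_pos'],q['tcp_rot'],q['joint_pos'])
cv2.imwrite('pics/w1b.png',cv2.resize(s['img'],(800,600),interpolation=cv2.INTER_CUBIC))
E
```

```text
[510.25498992  50.83077709 386.0853061 ] [-1.58974271e+01  1.31589045e-02 -8.93236909e+01]
[440.12495827  49.8162043  265.99017007] [1.79974663e+02 7.18880124e-02 5.89009864e-01] [-1.59704410e-01 -1.78423066e+01  1.07744754e+02 -2.62747227e-02
  9.01691036e+01  8.92512087e+01]
```

View pics/w1b.png

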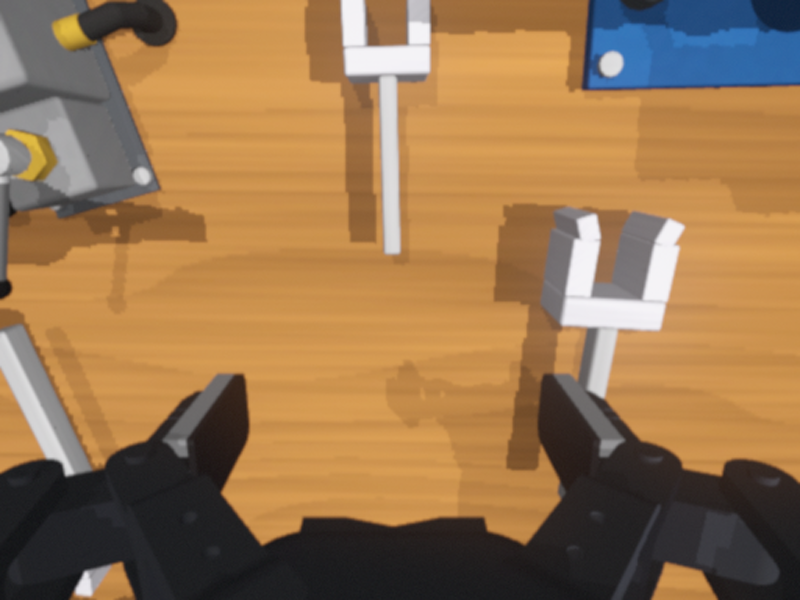

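The wrist view shows the collar's handle, its end at (392,253) and its block's back top corners at (343,47) and (430,45), next to the pump's valve (0,155) and the blue base's front left corner (587,88).

```bash
python3 - <<'E'
from h import *
f=lambda u,v,z:np.round(onz('w1',u/1.5625,v/1.5625,z),1)
print('end L/R',f(384.5,253,38),f(400,252,38)); print('block back',f(343,47,40),f(430,45,40)); print('bar at block',f(380.5,78,38),f(396,78,38))
print('base corner',f(587,88,14),f(800,85,14),'screw',f(610,63,14),'plate edge', f(584,0,14))
print('valve',f(5,155,90),'ball',f(0,289,90),'pump plate corner',f(158,187,0))
E
```

```text
end L/R [442.5  56.1  38. ] [443.4  45.   38. ]
block back [577.1  83.8  40. ] [578.9  27.9  40. ]
bar at block [559.2  59.6  38. ] [559.4  49.4  38. ]
base corner [557.8 -85.6  14. ] [ 561.6 -235.5   14. ] screw [574.2 -99.7  14. ] plate edge [612.9 -77.   14. ]
valve [508.  276.8  90. ] ball [426.9 296.5  90. ] pump plate corner [484.8 232.1   0. ]
```

Call:
step_arm(targets=[[[-40,-275,-25,0,-0.7,0],[-40,-275,-25,0,-0.7,0],[-40,-275,-25,0,-0.7,0],[-40,-275,-25,0,-0.7,0],[-40,-275,-25,0,-0.7,0],[-40,-275,-25,0,-0.7,0],[-40,-275,-25,0,-0.7,0],[-40,-275,-25,0,-0.7,0],[-40,-275,-25,0,-0.7,0],[-40,-275,-25,0,-0.7,0],[-40,-275,-25,0,-0.7,0],[-40,-275,-25,0,-0.7,0]]])

```text
time: 2.65
tool_pos: [400.4, -225.0, 241.7]
tcp_rot: [179.6, -40.1, 0.7]
ft_force: [0.2, 0.4, 1.2]
finger_gap: 85.1
grip_force: 0.0
```

```bash
python3 - <<'E'
from h import *
f=lambda u,v,z:np.round(onz('w1',u/1.5625,v/1.5625,z),1)
print('block back',f(345,76,40),f(430,75,40))
s=snap('wrist','w2'); print(s['eye'],s['attitude']); q=r.sense();print(q['tool_pos'],q['tcp_rot'],q['joint_pos'])
cv2.imwrite('pics/w2b.png',cv2.resize(s['img'],(800,600),interpolation=cv2.INTER_CUBIC))
E
```

```text
block back [559.9  82.7  40. ] [561.2  27.3  40. ]
[ 376.44203958 -225.2218855   378.21804478] [ 24.28728572  -0.3091924  -89.62982161]
[ 400.88630168 -224.41265309  241.85871737] [179.53725    -40.10633025   0.78077051] [-61.53470259 -46.91360975 137.38921194  36.62842694  71.77308739
  21.62193199]
```

View pics/w2b.png

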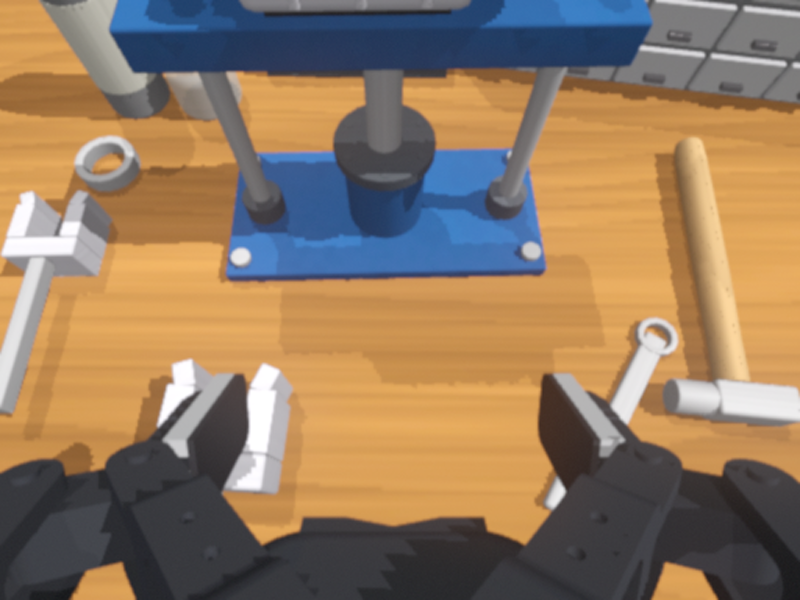

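The view shows the head, with ellipse extremes at (333,145) and (436,145) and the rod's foot at (384,152). The base's front corners are at (228,275) and (545,269), and the rod is bare.

```bash
python3 - <<'E'
from h import *
f=lambda u,v,z:np.round(onz('w2',u/1.5625,v/1.5625,z),1)
a,b=f(228,273,14),f(544,268,14)
print('base',a,b,np.linalg.norm(a-b),np.degrees(np.arctan2(a[0]-b[0],-(a[1]-b[1]))))
d=(a-b)/np.linalg.norm(a-b); n=np.array([d[1],-d[0],0]); print('centre from base',(a+b)/2+65*n,'yaw',np.degrees(np.arctan2(n[1],n[0])))
print('head L R',f(333,145,100),f(436,145,100),'rod foot front',f(384,153,100),'head front',f(385,176,100),'top',f(385,106,100))
print('base top corners',f(240,153,14),f(530,150,14))
print('beam bottom',[f(120,66,z)for z in(170,190)],[f(642,66,z) for z in (170,190)])
# head circle fit overlay prediction
c=((a+b)/2+65*n)
for t in (0,90,180,270): print(t,proj('w2',[c[0]+38*np.cos(np.radians(t)),c[1]+38*np.sin(np.radians(t)),100])*1.5625)
E
```

```text
base [559.6 -88.8  14. ] [ 566.7 -352.9   14. ] 264.1954200965641 -178.46004515727947
centre from base [ 628.12652379 -219.10318698   14.        ] yaw 1.5399548427205312
head L R [ 620.7 -181.8  100. ] [ 621.5 -256.4  100. ] rod foot front [ 613.8 -218.8  100. ] head front [ 593.4 -219.8  100. ] top [ 658.6 -219.   100. ]
base top corners [685.6 -81.7  14. ] [ 692.2 -354.8   14. ]
beam bottom [array([617.1, -63.8, 170. ]), array([594. , -79.3, 190. ])] [array([ 621.1, -372.9,  170. ]), array([ 597.6, -358.8,  190. ])]
0 [385.31106768  98.61718656]
90 [332.60825851 136.98338865]
180 [383.91782231 179.82375491]
270 [436.65657823 137.90284628]
```

Call:
step_arm(targets=[[[78,277,-70,0,0.7,0],[78,277,-70,0,0.7,0],[78,277,-70,0,0.7,0],[78,277,-70,0,0.7,0],[78,277,-70,0,0.7,0],[78,277,-70,0,0.7,0],[78,277,-70,0,0.7,0],[78,277,-70,0,0.7,0],[78,277,-70,0,0.7,0],[78,277,-70,0,0.7,0],[78,277,-70,0,0.7,0],[78,277,-70,0,0.7,0]]])

```text
time: 3.7
tool_pos: [478.3, 53.1, 171.8]
tcp_rot: [180.0, -0.0, 0.7]
ft_force: [-0.0, -0.1, -1.1]
finger_gap: 85.6
grip_force: 0.0
```

```bash
python3 - <<'E'
from h import *
q=r.sense();print(q['tool_pos'],q['tcp_rot'],q['joint_pos'],q['ft_force'])
E
```

```text
[478.27920854  53.09726167 171.83721999] [ 1.79966708e+02 -2.53012757e-02  7.24202852e-01] [ 2.50934848e-01 -8.13760493e+00  1.09438030e+02 -3.37393982e-02
  7.86740019e+01  8.95333581e+01] [-0.0269573  -0.10262285 -1.12306856]
```

Call:
step_arm(targets=[[[0,-1,-30,0,0,0.026],[0,-1,-60,0,0,0.026],[0,-1,-90,0,0,0.026],[0,-1,-115,0,0,0.026],[0,-1,-130,0,0,0.026],[0,-1,-138,0,0,0.026],[0,-1,-138,0,0,0.026],[0,-1,-138,0,0,0.026]]])

```text
time: 4.37
tool_pos: [478.9, 50.2, 34.5]
tcp_rot: [180.0, -0.1, 2.0]
ft_force: [0.3, -0.3, 0.2]
finger_gap: 85.1
grip_force: 0.0
```

Call:
step_arm(targets=[[[0,0,0,0,0,0],[0,0,0,0,0,0],[0,0,0,0,0,0],[0,0,0,0,0,0],[0,0,0,0,0,0],[0,0,0,0,0,0],[0,0,0,0,0,0],[0,0,0,0,0,0],[0,0,0,0,0,0],[0,0,0,0,0,0],[0,0,0,0,0,0],[0,0,0,0,0,0]]], fingers=1, newtons=70)

```text
time: 5.37
tool_pos: [478.6, 50.7, 33.6]
tcp_rot: [-180.0, -0.0, 2.0]
ft_force: [-0.3, 0.2, 1.7]
finger_gap: 11.0
grip_force: 70.0
```

Call:
step_arm(targets=[[[0,0,20,0,0,0],[-5,0,45,0,0,0],[-20,0,70,0,0,0],[-35,0,95,0,0,0],[-50,0,115,0,0,0],[-65,-10,125,0,0,0],[-65,-40,130,0,0,0],[-65,-75,130,0,0,0],[-65,-110,130,0,0,0],[-65,-145,130,0,0,0],[-65,-180,130,0,0,0],[-65,-210,130,0,0,0]]])

```text
time: 6.37
tool_pos: [412.5, -161.3, 162.9]
tcp_rot: [-180.0, 0.1, 2.0]
ft_force: [0.2, -0.9, -1.9]
finger_gap: 10.9
grip_force: 69.3
```

Call:
step_arm(targets=[[[0,-25,-5,0,0,-0.008],[0,-45,-10,0,0,-0.008],[0,-60,-15,0,0,-0.008],[0,-65,-22,0,0,-0.008],[10,-65,-25,0,0,-0.008],[24,-65,-25,0,0,-0.008],[24,-65,-25,0,0,-0.008],[24,-65,-25,0,0,-0.008],[24,-65,-25,0,0,-0.008]]])

```text
time: 7.12
tool_pos: [436.9, -223.6, 137.9]
tcp_rot: [-180.0, 0.1, 1.6]
ft_force: [-1.1, 0.5, -3.4]
finger_gap: 10.7
grip_force: 69.4
```

```bash
python3 - <<'E'
from h import *
q=r.sense();print(q['time'],q['tool_pos'],q['tcp_rot'],q['joint_pos'],q['ft_force'],q['wrist_torque'],q['finger_gap'])
s=snap('wrist','w3'); print(s['eye'],s['attitude']);t=snap('scene','s3')
a=cv2.resize(s['img'][:240],(800,375),interpolation=cv2.INTER_CUBIC)
b=cv2.resize(t['img'][150:318,120:344],(300,225),interpolation=cv2.INTER_CUBIC)
cv2.imwrite('pics/w3b.png',np.vstack([a,np.pad(b,((0,0),(0,500),(0,0)))]))
E
```

```text
7.1167 [ 436.87803284 -223.57573022  137.90682878] [-1.79957821e+02  7.65502630e-02  1.58422281e+00] [-3.30836431e+01 -4.49942003e+00  1.09789674e+02 -9.17314824e-03
  7.47966981e+01  5.53345746e+01] [-1.08237308  0.47351508 -3.41819058] [0.02310131 0.25503292 0.03586728] 10.723040586768773
[ 506.92625826 -222.5610756   258.19114599] [-1.58813952e+01  6.59850056e-02 -8.84228567e+01]
```

View pics/w3b.png

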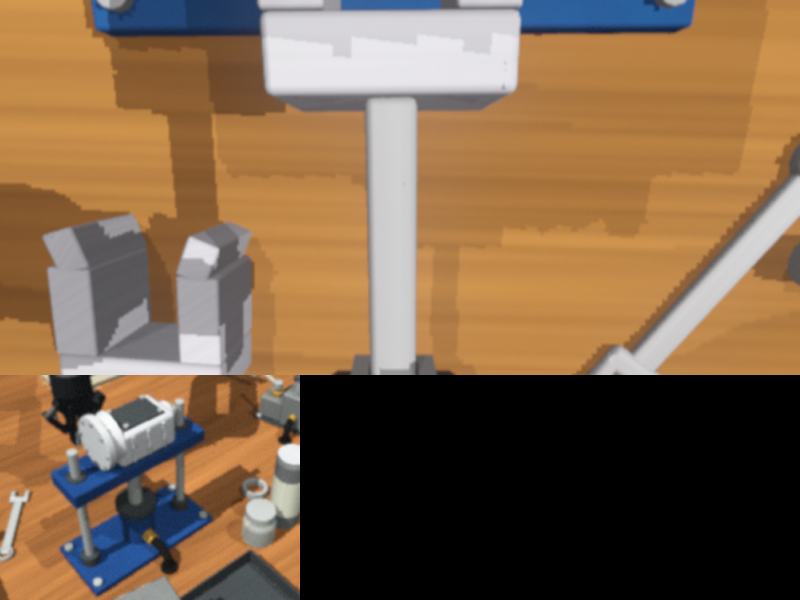

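The collar is held straight: its back top corners are at (264,93) and (517,92), with the base's front corners at about (97,33) and (692,27) below it.

```bash
python3 - <<'E'
from h import *
f=lambda u,v,z:np.round(onz('w3',u/1.5625,v/1.5625,z),1)
for z in(142,144,146): print(z,f(264,94,z),f(518,92,z),f(261,11,z),f(520,9,z),f(368,99,z-2),f(417,97,z-2))
a,b=f(97,34,14),f(692,27,14); print(a,b,(a+b)/2,np.linalg.norm(a-b))
E
```

```text
142 [ 519.3 -193.6  142. ] [ 521.2 -249.7  142. ] [ 535.7 -193.7  142. ] [ 537.6 -248.5  142. ] [ 519.1 -216.5  140. ] [ 519.8 -227.5  140. ]
144 [ 519.1 -194.1  144. ] [ 521.  -249.2  144. ] [ 535.2 -194.2  144. ] [ 537.  -248.1  144. ] [ 518.9 -216.6  142. ] [ 519.6 -227.4  142. ]
146 [ 518.9 -194.6  146. ] [ 520.7 -248.8  146. ] [ 534.7 -194.7  146. ] [ 536.5 -247.6  146. ] [ 518.7 -216.7  144. ] [ 519.4 -227.3  144. ]
[556.1 -87.4  14. ] [ 566.2 -355.    14. ] [ 561.15 -221.2    14.  ] 267.7905338132773
```

Call:
step_arm(targets=[[[8,0,0,0,0,0],[16,0.5,0,0,0,0],[24,0.7,0,0,0,0],[31,0.9,0,0,0,0],[38,1.1,0,0,0,0],[44,1.2,0,0,0,0],[50,1.4,0,0,0,0],[54,1.5,0,0,0,0],[58,1.6,0,0,0,0],[62,1.7,0,0,0,0],[62,1.7,0,0,0,0]]])

```text
time: 8.13
tool_pos: [500.1, -222.6, 138.5]
tcp_rot: [180.0, -0.0, 1.5]
ft_force: [-0.8, -0.4, -2.5]
finger_gap: 10.7
grip_force: 69.3
```

Call:
step_arm(targets=[[[2,0,0,0,0,0],[4,0,0,0,0,0],[6,0.2,0,0,0,0],[7,0.2,0,0,0,0],[8,0.2,0,0,0,0],[9,0.2,0,0,0,0],[10,0.3,0,0,0,0],[10,0.3,0,0,0,0]]])

```text
time: 8.8
tool_pos: [509.6, -222.3, 138.5]
tcp_rot: [-180.0, -0.0, 1.5]
ft_force: [-0.1, -0.2, -2.7]
finger_gap: 10.9
grip_force: 69.3
```

Call:
step_arm(targets=[[[0.5,0,0,0,0,0],[1,0,0,0,0,0],[1.5,0,0,0,0,0],[2,0,0,0,0,0],[2,0,0,0,0,0]]])

```text
time: 9.22
tool_pos: [511.6, -222.3, 138.5]
tcp_rot: [180.0, -0.0, 1.5]
ft_force: [-0.1, 0.3, -2.0]
finger_gap: 10.7
grip_force: 69.4
```

Call:
step_arm(targets=[[[0.5,0,0,0,0,0],[1,0,0,0,0,0],[1.5,0,0,0,0,0],[1.5,0,0,0,0,0]]])

```text
time: 9.55
tool_pos: [513.1, -222.3, 138.5]
tcp_rot: [180.0, -0.0, 1.5]
ft_force: [0.1, 0.3, -2.4]
finger_gap: 11.4
grip_force: 69.4
```

Call:
step_arm(targets=[[[0.4,0,0,0,0,0],[0.8,0,0,0,0,0],[1.2,0,0,0,0,0],[1.2,0,0,0,0,0]]])

```text
time: 9.88
tool_pos: [514.3, -222.3, 138.5]
tcp_rot: [180.0, -0.0, 1.5]
ft_force: [0.4, 0.3, -1.1]
finger_gap: 10.6
grip_force: 69.4
```

Call:
step_arm(targets=[[[0,0,-1,0,0,0],[0,0,-2,0,0,0],[0,0,-3,0,0,0],[0,0,-3.5,0,0,0],[0,0,-3.5,0,0,0]]])

```text
time: 10.3
tool_pos: [514.1, -222.3, 134.8]
tcp_rot: [-180.0, 0.0, 1.5]
ft_force: [0.1, -0.1, -2.3]
finger_gap: 10.6
grip_force: 69.4
```

Call:
step_arm(targets=[[[0.4,0,0,0,0,0],[0.8,0,0,0,0,0],[1.2,0,0,0,0,0],[1.2,0,0,0,0,0]]])

```text
time: 10.63
tool_pos: [514.7, -222.3, 134.7]
tcp_rot: [-180.0, 0.1, 1.5]
ft_force: [-4.9, -0.6, -0.4]
finger_gap: 10.5
grip_force: 69.5
```

```bash
python3 - <<'E'
from h import *
q=r.sense();print(q['time'],q['tool_pos'],q['tcp_rot'],q['ft_force'],q['wrist_torque'])
t=snap('scene','s4');s=snap('wrist','w4')
b=cv2.resize(t['img'][160:290,150:290],(646,600),interpolation=cv2.INTER_CUBIC)
cv2.imwrite('pics/s4b.png',b)
E
```

```text
10.6333 [ 514.68400709 -222.30234667  134.70092949] [-1.79982081e+02  9.59662796e-02  1.52672039e+00] [-4.93054318 -0.62866917 -0.42296622] [-0.02203622  0.9328138  -0.06480662]
```

View pics/s4b.png

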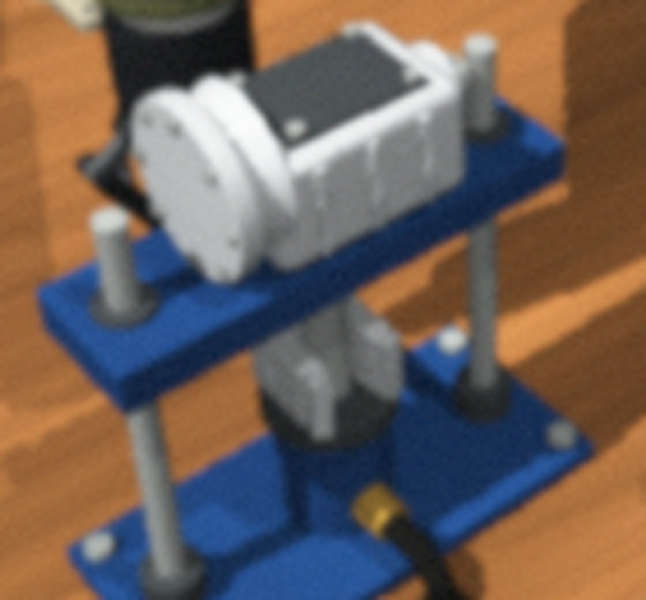

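The rod stands in the collar's slot on the head, and the 5 N reaction shows it is home. I'll back off slightly, then lower until it seats.

Call:
step_arm(targets=[[[-0.5,0,0,0,0,0],[-0.5,0,-0.3,0,0,0],[-0.5,0,-0.6,0,0,0],[-0.5,0,-0.9,0,0,0],[-0.5,0,-1.2,0,0,0],[-0.5,0,-1.2,0,0,0],[-0.5,0,-1.2,0,0,0]]])

```text
time: 11.32
tool_pos: [514.7, -222.4, 134.0]
tcp_rot: [180.0, 0.0, 1.5]
ft_force: [-5.2, 0.4, 0.1]
finger_gap: 10.8
grip_force: 69.8
```

Call:
step_arm(targets=[[[-0.3,0,-0.3,0,0,0],[-0.3,0,-0.6,0,0,0],[-0.3,0,-0.8,0,0,0],[-0.3,0,-0.8,0,0,0]]])

```text
time: 11.65
tool_pos: [514.6, -222.4, 133.6]
tcp_rot: [180.0, -0.0, 1.5]
ft_force: [-7.2, 0.8, 3.3]
finger_gap: 10.6
grip_force: 70.3
```

Call:
step_arm(targets=[[[-0.3,0,0,0,0,0],[-0.3,0,0,0,0,0],[-0.3,0,0,0,0,0],[-0.3,0,0,0,0,0],[-0.3,0,0,0,0,0],[-0.3,0,0,0,0,0],[-0.3,0,0,0,0,0]]], fingers=-1)

```text
time: 12.23
tool_pos: [514.4, -222.3, 133.0]
tcp_rot: [180.0, -0.0, 1.5]
ft_force: [0.1, 0.3, 1.9]
finger_gap: 85.8
grip_force: 0.0
```

Call:
step_arm(targets=[[[0,0,20,0,0,0],[-5,0,45,0,0,0],[-20,0,80,0,0,0],[-45,15,110,0,0,0],[-65,40,130,0,0,0],[-65,70,140,0,0,0],[-65,100,150,0,0,0],[-65,130,150,0,0,0],[-65,160,150,0,0,0],[-65,190,150,0,0,0],[-65,220,150,0,0,0],[-65,250,150,0,0,0]]])

```text
time: 13.23
tool_pos: [449.1, 29.1, 283.2]
tcp_rot: [180.0, -0.0, 1.5]
ft_force: [0.3, 0.3, -0.4]
finger_gap: 85.4
grip_force: 0.0
```

```bash
python3 - <<'E'
from h import *
q=r.sense();print(q['time'],q['tool_pos'],q['tcp_rot'],q['ft_force'],q['joint_pos'])
t=snap('scene','s5')
b=cv2.resize(t['img'][160:290,150:290],(646,600),interpolation=cv2.INTER_CUBIC)
a=cv2.imread('pics/s4b.png')
cv2.imwrite('pics/s5b.png',b); print(np.abs(cv2.resize(a,(140,130)).astype(int)-t['img'][160:290,150:290])[65:100,50:92].mean())
E
```

```text
13.2333 [449.07559244  29.10407705 283.24281401] [ 1.79999775e+02 -4.43163866e-02  1.52510717e+00] [ 0.29282386  0.33894946 -0.36734497] [-2.82719409e+00 -1.70417409e+01  1.05320585e+02  3.13995029e-03
  9.16769502e+01  8.56477919e+01]
4.559183673469388
```

Call:
step_arm(targets=[[[-39,251,-60,0,0,-0.26],[-39,251,-60,0,0,-0.26],[-39,251,-60,0,0,-0.26],[-39,251,-60,0,0,-0.26],[-39,251,-60,0,0,-0.26],[-39,251,-60,0,0,-0.26],[-39,251,-60,0,0,-0.26],[-39,251,-60,0,0,-0.26],[-39,251,-60,0,0,-0.26],[-39,251,-60,0,0,-0.26]]])

```text
time: 14.12
tool_pos: [410.4, 278.3, 223.1]
tcp_rot: [180.0, -0.0, -13.3]
ft_force: [-0.9, -0.0, -0.5]
finger_gap: 85.5
grip_force: 0.0
```

```bash
python3 - <<'E'
from h import *
q=r.sense();print(q['time'],q['tool_pos'],q['tcp_rot'],q['joint_pos'])
s=snap('wrist','w6'); print(s['eye'],s['attitude'])
b=cv2.imread('pics/s5b.png')[200:500,200:500]
a=cv2.resize(s['img'][:288,:],(800,450),interpolation=cv2.INTER_CUBIC)
b=cv2.resize(b,(150,150))
cv2.imwrite('pics/w6b.png',np.vstack([a,np.pad(b,((0,0),(0,650),(0,0)))]))
E
```

```text
14.1167 [410.44854745 278.27062732 223.09212678] [ 1.79975575e+02 -1.34153549e-02 -1.33361396e+01] [ 2.82285387e+01 -7.93125294e+00  1.03791048e+02 -2.73178509e-02
  8.41463730e+01  1.31567469e+02]
[478.47517938 261.57961358 343.47849035] [-1.57991714e+01 -1.10686146e-03 -1.03343696e+02]
```

View pics/w6b.png

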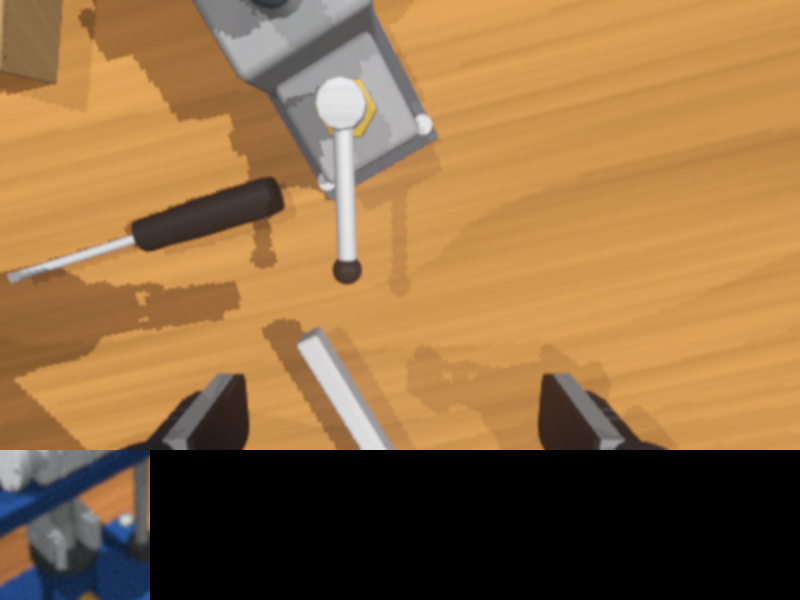

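The lever's ball is at (347,270) and its hub at about (341,102), with the bar nearly aligned with the gripper. The collar is unchanged on the head.

```bash
python3 - <<'E'
from h import *
f=lambda u,v,z:onz('w6',u/1.5625,v/1.5625,z)
b=f(347,270,90); n=f(343.5,132,95); m=f(345.5,200,95)
for z in(95,100,110): print('hub',z,f(341,102,z))
print(b,n,m)
d=n-b; th=np.degrees(np.arctan2(-d[1],-d[0])); print('dir',th)
u=-d[:2]/np.hypot(*d[:2]); print('axis',b[:2]-82*u,'mid',b[:2]-22*u)
for z in(0,14):print('plate corner',f(437,137,z))
E
```

```text
hub 95 [508.43721499 279.78828401  95.        ]
hub 100 [507.83430494 279.42188066 100.        ]
hub 110 [506.62848485 278.68907395 110.        ]
[427.6869073  298.65167583  90.        ] [495.07668247 282.11889755  95.        ] [463.58827283 289.47197437  95.        ]
dir 166.21582785899614
axis [507.32531856 279.11393153] mid [449.05331032 293.40984199]
plate corner [483.91655162 229.92653544   0.        ]
plate corner [483.69476419 231.21669802  14.        ]
```

Call:
step_arm(targets=[[[20,8,-10,0,0,-0.005],[39,15,-30,0,0,-0.005],[39,15,-60,0,0,-0.005],[39,15,-90,0,0,-0.005],[39,15,-110,0,0,-0.005],[39,15,-122,0,0,-0.005],[39,15,-130,0,0,-0.005],[39,15,-130,0,0,-0.005],[39,15,-130,0,0,-0.005]]])

```text
time: 14.92
tool_pos: [450.1, 293.5, 94.1]
tcp_rot: [-180.0, -0.1, -13.7]
ft_force: [-0.1, -0.2, 0.2]
finger_gap: 85.4
grip_force: 0.0
```

Call:
step_arm(targets=[[[0,0,0,0,0,0],[0,0,0,0,0,0],[0,0,0,0,0,0],[0,0,0,0,0,0],[0,0,0,0,0,0],[0,0,0,0,0,0],[0,0,0,0,0,0],[0,0,0,0,0,0],[0,0,0,0,0,0]]], fingers=1, newtons=40)

```text
time: 15.67
tool_pos: [449.4, 294.1, 93.2]
tcp_rot: [-179.9, -0.0, -13.6]
ft_force: [1.0, 3.5, 1.3]
finger_gap: 8.5
grip_force: 39.0
```

```bash
cat > arc.py <<'E'
import sys,numpy as np
# tcp shifts from the start pose at (449.3,293.3) about axis for angles
A=np.array([507.4,279.1]);
p=np.array([float(sys.argv[1]),float(sys.argv[2])])-A
for a in map(float,sys.argv[3:]):
    c,s=np.cos(a),np.sin(a); print(a,np.round(np.array([[c,-s],[s,c]])@p-p,1))
E
python3 - <<'E'
from h import *
q=r.sense();print(q['time'],q['tool_pos'],q['tcp_rot'],q['ft_force'],q['wrist_torque'],q['joint_pos'])
snap('scene','z0')
E
python3 arc.py 449.3 293.3 .05 .1 .15 .2 .25 .3 .35 .4 .5 .6
```

```text
15.6667 [449.43691206 294.14537052  93.24217911] [-1.79949023e+02 -1.66382637e-02 -1.36359081e+01] [0.98471122 3.48854877 1.2843966 ] [ 0.49120459 -0.03614364  0.12256973] [2.77165120e+01 5.67989925e+00 1.04571488e+02 2.90792464e-02
 6.97024457e+01 1.31342336e+02]
0.05 [-0.6 -2.9]
0.1 [-1.1 -5.9]
0.15 [-1.5 -8.8]
0.2 [ -1.7 -11.8]
0.25 [ -1.7 -14.8]
0.3 [ -1.6 -17.8]
0.35 [ -1.3 -20.8]
0.4 [ -0.9 -23.7]
0.5 [  0.3 -29.6]
0.6 [  2.1 -35.3]
```

Call:
step_arm(targets=[[[-0.3,-1.5,0,0,0,0.025],[-0.6,-2.9,0,0,0,0.05],[-0.9,-4.4,0,0,0,0.075],[-1.1,-5.9,0,0,0,0.1],[-1.3,-7.4,0,0,0,0.125],[-1.5,-8.8,0,0,0,0.15],[-1.5,-8.8,0,0,0,0.15],[-1.5,-8.8,0,0,0,0.15]]])

```text
time: 16.38
tool_pos: [448.1, 285.4, 93.3]
tcp_rot: [-179.9, -0.0, -5.1]
ft_force: [0.7, 4.6, 0.1]
finger_gap: 8.5
grip_force: 39.0
```

```bash
cat > meas.py <<'E'
from h import *
import sys
def sub(c):
    _,v,_,(x,y)=cv2.minMaxLoc(c); f=lambda a,b,d:(a-d)/(2*(a-2*b+d)) 
    return x+f(c[y,x-1],c[y,x],c[y,x+1]),y+f(c[y-1,x],c[y,x],c[y+1,x]),v
f=sys.argv[1]; s=snap('scene',f); q=r.sense()
Z=cv2.cvtColor(cv2.imread('pics/z0.png'),6); I=cv2.cvtColor(s['img'],6)
a,b,c,d=168,215,182,248
x,y,v=sub(cv2.matchTemplate(I[a-5:b+40,c-8:d+8],Z[a:b,c:d],cv2.TM_CCOEFF_NORMED))
k=(proj('z0',[627,-219,250])-proj('z0',[627,-219,230]))/-20
print('t',q['time'],'drop mm',round((y-5)/k[1],2),'dx',round(x-8,2),'k',k,'score',round(float(v),3),'pos',q['tool_pos'].round(1),'yaw',round(q['tcp_rot'][2],2),'F',q['ft_force'].round(1))
E
python3 meas.py m1
```

```text
t 16.4333 drop mm 0.05 dx -0.0 k [0.03043555 0.35312585] score 0.999 pos [448.1 285.4  93.3] yaw -5.08 F [0.5 5.8 0.1]
```

Call:
step_arm(targets=[[[-0.1,-1.5,0,0,0,0.025],[-0.2,-3,0,0,0,0.05],[-0.2,-3,0,0,0,0.05],[-0.2,-3,0,0,0,0.05],[-0.2,-3,0,0,0,0.05]]])

```text
time: 16.85
tool_pos: [447.9, 282.3, 93.3]
tcp_rot: [-179.9, -0.0, -2.2]
ft_force: [1.2, 5.8, -0.2]
finger_gap: 8.5
grip_force: 39.1
```

```bash
python3 meas.py m2
```

```text
t 16.9 drop mm 0.07 dx 0.0 k [0.03043555 0.35312585] score 0.999 pos [447.9 282.3  93.2] yaw -2.22 F [0.6 4.7 0.9]
```

Call:
step_arm(targets=[[[0,-1.5,0,0,0,0.025],[0,-3,0,0,0,0.05],[0,-3,0,0,0,0.05],[0,-3,0,0,0,0.05],[0,-3,0,0,0,0.05]]])

```text
time: 17.32
tool_pos: [447.9, 279.4, 93.3]
tcp_rot: [-179.9, -0.1, 0.6]
ft_force: [2.3, 5.6, 1.3]
finger_gap: 8.7
grip_force: 39.1
```

```bash
python3 meas.py m3
```

```text
t 17.3667 drop mm 0.08 dx 0.0 k [0.03043555 0.35312585] score 0.999 pos [447.9 279.4  93.3] yaw 0.65 F [1.6 4.8 0.2]
```

Call:
step_arm(targets=[[[0,-1.5,0,0,0,0.025],[0.1,-3,0,0,0,0.05],[0.1,-3,0,0,0,0.05],[0.1,-3,0,0,0,0.05],[0.1,-3,0,0,0,0.05]]])

```text
time: 17.78
tool_pos: [448.0, 276.4, 93.3]
tcp_rot: [-179.9, -0.1, 3.5]
ft_force: [2.3, 5.3, 0.2]
finger_gap: 8.3
grip_force: 39.1
```

```bash
python3 meas.py m4
```

```text
t 17.8333 drop mm 0.09 dx 0.01 k [0.03043555 0.35312585] score 0.999 pos [448.1 276.4  93.3] yaw 3.52 F [1.6 6.  0.1]
```

Call:
step_arm(targets=[[[0.1,-1.5,0,0,0,0.025],[0.3,-3,0,0,0,0.05],[0.3,-3,0,0,0,0.05],[0.3,-3,0,0,0,0.05],[0.3,-3,0,0,0,0.05]]])

```text
time: 18.25
tool_pos: [448.4, 273.5, 93.3]
tcp_rot: [-179.9, -0.1, 6.4]
ft_force: [2.0, 6.4, 0.6]
finger_gap: 8.4
grip_force: 39.1
```

```bash
python3 meas.py m5
```

```text
t 18.3 drop mm 0.12 dx -0.0 k [0.03043555 0.35312585] score 0.999 pos [448.3 273.5  93.3] yaw 6.38 F [2.8 6.  0.4]
```

Call:
step_arm(targets=[[[0.2,-1.5,0,0,0,0.025],[0.4,-3,0,0,0,0.05],[0.4,-3,0,0,0,0.05],[0.4,-3,0,0,0,0.05],[0.4,-3,0,0,0,0.05]]])

```text
time: 18.72
tool_pos: [448.8, 270.5, 93.3]
tcp_rot: [-179.9, -0.1, 9.2]
ft_force: [2.0, 6.4, -0.4]
finger_gap: 8.3
grip_force: 39.1
```

```bash
python3 meas.py m6
```

```text
t 18.7667 drop mm 0.17 dx 0.01 k [0.03043555 0.35312585] score 0.999 pos [448.8 270.6  93.3] yaw 9.25 F [1.6 6.  0.2]
```

Call:
step_arm(targets=[[[0.3,-1.5,0,0,0,0.025],[0.6,-2.9,0,0,0,0.05],[0.6,-2.9,0,0,0,0.05],[0.6,-2.9,0,0,0,0.05],[0.6,-2.9,0,0,0,0.05]]])

```text
time: 19.18
tool_pos: [449.4, 267.7, 93.3]
tcp_rot: [-179.9, -0.1, 12.1]
ft_force: [1.4, 6.2, -0.3]
finger_gap: 8.2
grip_force: 39.1
```

```bash
python3 meas.py m7
```

```text
t 19.2333 drop mm 0.17 dx 0.0 k [0.03043555 0.35312585] score 0.999 pos [449.4 267.7  93.3] yaw 12.11 F [ 2.6  5.6 -0.4]
```

Call:
step_arm(targets=[[[0.4,-1.5,0,0,0,0.025],[0.8,-2.9,0,0,0,0.05],[0.8,-2.9,0,0,0,0.05],[0.8,-2.9,0,0,0,0.05],[0.8,-2.9,0,0,0,0.05]]])

```text
time: 19.65
tool_pos: [450.1, 264.8, 93.3]
tcp_rot: [-179.9, -0.1, 15.0]
ft_force: [2.2, 6.3, -0.3]
finger_gap: 8.5
grip_force: 39.1
```

```bash
python3 meas.py m8
```

```text
t 19.7 drop mm 2.21 dx 0.08 k [0.03043555 0.35312585] score 0.995 pos [450.1 264.8  93.3] yaw 14.98 F [1.5 6.2 0.3]
```

Call:
step_arm(targets=[[[0.5,-1.6,0,0,0,0.028],[1,-3.2,0,0,0,0.056],[1.4,-4.6,0,0,0,0.08],[1.4,-4.6,0,0,0,0.08]]])

```text
time: 20.03
tool_pos: [451.6, 260.3, 93.3]
tcp_rot: [-179.9, -0.1, 19.6]
ft_force: [2.5, 6.8, -0.3]
finger_gap: 8.4
grip_force: 39.1
```

```bash
python3 meas.py m9; python3 meas.py m10
```

```text
t 20.0833 drop mm 8.07 dx 0.29 k [0.03043555 0.35312585] score 0.988 pos [451.6 260.3  93.3] yaw 19.58 F [1.7 7.5 0.3]
t 20.1333 drop mm 9.19 dx 0.35 k [0.03043555 0.35312585] score 0.985 pos [451.6 260.3  93.3] yaw 19.56 F [ 1.2  6.4 -0. ]
```

Call:
step_arm(targets=[[[0,0,0,0,0,0],[0,0,0,0,0,0],[0,0,0,0,0,0],[0,0,0,0,0,0],[0,0,0,0,0,0],[0,0,0,0,0,0]]])

```text
time: 20.63
tool_pos: [451.6, 260.3, 93.3]
tcp_rot: [-179.9, -0.1, 19.6]
ft_force: [2.3, 7.2, -0.5]
finger_gap: 8.3
grip_force: 39.1
```

```bash
python3 meas.py m11
```

```text
t 20.6833 drop mm 22.34 dx 0.73 k [0.03043555 0.35312585] score 0.967 pos [451.6 260.3  93.3] yaw 19.56 F [ 2.3  7.  -0.3]
```

Call:
step_arm(targets=[[[0,0,0,0,0,0],[0,0,0,0,0,0],[0,0,0,0,0,0],[0,0,0,0,0,0],[0,0,0,0,0,0],[0,0,0,0,0,0],[0,0,0,0,0,0],[0,0,0,0,0,0],[0,0,0,0,0,0],[0,0,0,0,0,0],[0,0,0,0,0,0],[0,0,0,0,0,0]]])

```text
time: 21.68
tool_pos: [451.6, 260.3, 93.3]
tcp_rot: [-179.9, -0.1, 19.6]
ft_force: [1.9, 7.0, 0.0]
finger_gap: 8.6
grip_force: 39.1
```

```bash
python3 meas.py m12
```

```text
t 21.7333 drop mm 46.83 dx 1.29 k [0.03043555 0.35312585] score 0.93 pos [451.6 260.3  93.3] yaw 19.56 F [ 2.1  6.6 -0.5]
```

Call:
step_arm(targets=[[[0,0,0,0,0,0],[0,0,0,0,0,0],[0,0,0,0,0,0],[0,0,0,0,0,0],[0,0,0,0,0,0],[0,0,0,0,0,0],[0,0,0,0,0,0],[0,0,0,0,0,0]]])

```text
time: 22.4
tool_pos: [451.6, 260.3, 93.3]
tcp_rot: [-179.9, -0.1, 19.6]
ft_force: [2.3, 6.4, -1.0]
finger_gap: 8.2
grip_force: 39.1
```

```bash
python3 meas.py m13;python3 meas.py m14;python3 meas.py m15; python3 - <<'E'
from h import *
b=cv2.imread('pics/m15.png')[160:290,150:290]
cv2.imwrite('pics/m15b.png',cv2.resize(b,(646,600),interpolation=cv2.INTER_CUBIC))
E
```

```text
t 22.45 drop mm 53.91 dx 1.5 k [0.03043555 0.35312585] score 0.926 pos [451.6 260.3  93.3] yaw 19.56 F [ 2.4  6.6 -0.3]
t 22.5 drop mm 54.03 dx 1.5 k [0.03043555 0.35312585] score 0.926 pos [451.6 260.3  93.3] yaw 19.56 F [ 1.7  7.3 -0.4]
t 22.55 drop mm 53.92 dx 1.5 k [0.03043555 0.35312585] score 0.926 pos [451.6 260.3  93.3] yaw 19.56 F [ 1.6  6.7 -0.1]
```

View pics/m15b.png

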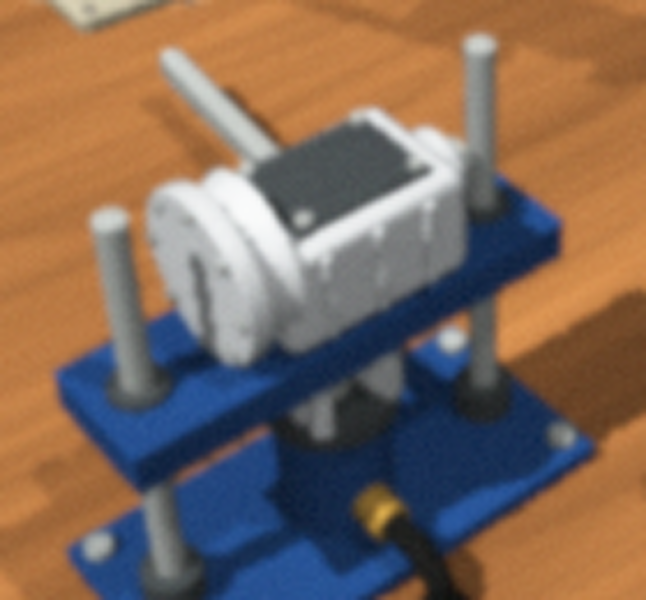

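The load stopped at 54 mm and rests on the collar. Next I close the lever.

Call:
step_arm(targets=[[[-0.7,2.3,0,0,0,-0.04],[-1.4,4.6,0,0,0,-0.08],[-2,7.5,0,0,0,-0.13],[-2.6,10.5,0,0,0,-0.18],[-3,13.4,0,0,0,-0.23],[-3.3,16.4,0,0,0,-0.28],[-3.4,19.4,0,0,0,-0.33],[-3.4,22.4,0,0,0,-0.38],[-3.2,25.3,0,0,0,-0.43],[-2.8,28.3,0,0,0,-0.48],[-2.3,31.3,0,0,0,-0.53],[-2.3,31.3,0,0,0,-0.53]]])

```text
time: 23.55
tool_pos: [448.7, 290.7, 93.1]
tcp_rot: [179.9, 0.0, -10.9]
ft_force: [-0.7, 0.3, 3.7]
finger_gap: 8.5
grip_force: 40.1
```

Call:
step_arm(targets=[[[0.2,1,0,0,0,-0.017],[0.4,2,0,0,0,-0.034],[0.6,2.9,0,0,0,-0.05],[0.6,2.9,0,0,0,-0.05]]])

```text
time: 23.88
tool_pos: [449.3, 293.5, 92.9]
tcp_rot: [180.0, 0.0, -13.7]
ft_force: [-2.6, -1.9, 3.8]
finger_gap: 8.5
grip_force: 40.3
```

```bash
python3 - <<'E'
from h import *
q=r.sense();print(q['tool_pos'],q['tcp_rot'],q['ft_force'],q['wrist_torque'])
E
```

```text
[449.30494934 293.54631013  92.94970203] [ 1.79970873e+02  2.00872169e-02 -1.37067147e+01] [-2.6379171  -1.94099929  3.77777198] [-0.18234578  0.41265736  0.29060879]
```

Call:
step_arm(targets=[[[0.1,0.4,0,0,0,-0.006],[0.2,0.8,0,0,0,-0.012],[0.2,0.8,0,0,0,-0.012]]])

```text
time: 24.13
tool_pos: [449.5, 294.3, 92.9]
tcp_rot: [180.0, 0.0, -14.4]
ft_force: [-2.9, -1.7, 4.9]
finger_gap: 8.6
grip_force: 40.2
```

```bash
python3 - <<'E'
from h import *
q=r.sense();print(q['tool_pos'],q['tcp_rot'],q['ft_force'],q['wrist_torque'])
E
```

```text
[449.4796325  294.29223238  92.89704568] [ 1.79967440e+02  2.38728029e-02 -1.43577656e+01] [-2.94218916 -1.66669713  4.90922157] [-0.28028799  0.42741529  0.1774168 ]
```

Call:
step_arm(targets=[[[0.1,0.4,0,0,0,-0.006],[0.2,0.8,0,0,0,-0.012],[0.2,0.8,0,0,0,-0.012]]])

```text
time: 24.38
tool_pos: [449.7, 295.0, 92.9]
tcp_rot: [180.0, 0.0, -15.0]
ft_force: [-3.8, -2.0, 5.7]
finger_gap: 8.6
grip_force: 40.2
```

```bash
cat > tq.py <<'E'
from h import *
q=r.sense();F=q['ft_force'];p=q['tool_pos']-np.array([507.4,279.1,0])
print(q['tool_pos'],q['tcp_rot'],F,q['wrist_torque'],'torque on lever',-(p[0]*F[1]-p[1]*F[0])/1e3-q['wrist_torque'][2])
E
python3 tq.py
```

```text
[449.66768967 295.04878803  92.89381817] [ 1.79963385e+02  2.29505637e-02 -1.50473442e+01] [-3.84517634 -1.9675311   5.74191128] [-0.34213694  0.50665748  0.18363494] torque on lever -0.35855095994800423
```

Call:
step_arm(targets=[[[0.1,0.4,0,0,0,-0.006],[0.2,0.8,0,0,0,-0.012],[0.2,0.8,0,0,0,-0.012]]])

```text
time: 24.63
tool_pos: [449.9, 295.8, 92.9]
tcp_rot: [180.0, 0.0, -15.7]
ft_force: [-3.9, -1.6, 5.8]
finger_gap: 8.6
grip_force: 40.1
```

```bash
python3 tq.py
```

```text
[449.85290672 295.8141867   92.89894336] [ 1.79961263e+02  2.58713528e-02 -1.57387779e+01] [-3.87033052 -1.61479559  5.83644241] [-0.32634204  0.50429204  0.19176639] torque on lever -0.34938261091161993
```

Call:
step_arm(targets=[[[0.1,0.4,0,0,0,-0.006],[0.2,0.8,0,0,0,-0.012],[0.3,1.2,0,0,0,-0.018],[0.3,1.2,0,0,0,-0.018]]])

```text
time: 24.97
tool_pos: [450.1, 296.7, 92.9]
tcp_rot: [179.9, 0.0, -16.8]
ft_force: [-3.4, -4.0, 6.5]
finger_gap: 8.3
grip_force: 40.5
```

```bash
python3 tq.py
```

```text
[450.08435846 296.72008123  92.85358596] [ 1.79920244e+02  2.46234883e-02 -1.67590803e+01] [-3.3684826  -4.02479207  6.54855682] [-0.63071316  0.53348232  0.29389197] torque on lever -0.5839284439628372
```

Call:
step_arm(targets=[[[0.1,0.4,0,0,0,-0.006],[0.1,0.7,0,0,0,-0.012],[0.1,0.7,0,0,0,-0.012]]])

```text
time: 25.22
tool_pos: [450.2, 297.1, 92.8]
tcp_rot: [179.9, 0.0, -17.4]
ft_force: [-3.5, -5.8, 5.5]
finger_gap: 8.5
grip_force: 41.0
```

```bash
python3 tq.py
```

```text
[450.16359039 297.07072512  92.77600958] [ 1.79881590e+02  1.93496011e-02 -1.74417317e+01] [-3.48479485 -5.75772545  5.52717426] [-0.91384778  0.50863212  0.32337266] torque on lever -0.7155484783866344
```

Call:
step_arm(targets=[[[0.1,0.5,0,0,0,-0.006],[0.2,1,0,0,0,-0.01],[0.2,1,0,0,0,-0.01]]])

```text
time: 25.47
tool_pos: [450.3, 297.5, 92.7]
tcp_rot: [179.8, 0.0, -18.0]
ft_force: [-4.9, -8.6, 7.6]
finger_gap: 8.3
grip_force: 41.4
```

```bash
python3 tq.py; python3 meas.py m16
```

```text
[450.29208339 297.53764028  92.71087729] [ 1.79820485e+02  2.09476397e-02 -1.80177029e+01] [-4.85553434 -8.63614888  7.61289603] [-1.29706076  0.62840699  0.43614188] torque on lever -1.0188589480421169
t 25.5167 drop mm 53.93 dx 1.5 k [0.03043555 0.35312585] score 0.926 pos [450.3 297.5  92.7] yaw -18.0 F [-3.6 -8.9  7.3]
```

Call:
step_arm(targets=[[[-0.1,-0.5,0,0,0,0.007],[-0.2,-1,0,0,0,0.014],[-0.2,-1,0,0,0,0.014]]])

```text
time: 25.77
tool_pos: [450.1, 296.9, 92.8]
tcp_rot: [179.9, 0.0, -17.2]
ft_force: [-4.6, -7.0, 6.9]
finger_gap: 8.7
grip_force: 40.9
```

Call:
step_arm(targets=[[[0,0,0,0,0,0],[0,0,0,0,0,0],[0,0,0,0,0,0],[0,0,0,0,0,0],[0,0,0,0,0,0],[0,0,0,0,0,0],[0,0,0,0,0,0]]], fingers=-1)

```text
time: 26.35
tool_pos: [450.5, 298.0, 92.9]
tcp_rot: [-180.0, -0.0, -17.2]
ft_force: [0.5, -0.1, 0.1]
finger_gap: 85.3
grip_force: 0.0
```

Call:
step_arm(targets=[[[0,0,10,0,0,0],[0,0,30,0,0,0],[0,0,60,0,0,0],[0,0,90,0,0,0],[-10,-5,120,0,0,0],[-25,-10,130,0,0,0],[-39,-15,130,0,0,0],[-39,-15,130,0,0,0],[-39,-15,130,0,0,0]]])

```text
time: 27.1
tool_pos: [411.5, 283.1, 223.9]
tcp_rot: [-179.9, -0.1, -17.2]
ft_force: [-0.0, 0.6, -1.2]
finger_gap: 85.5
grip_force: 0.0
```

```bash
python3 meas.py m17; python3 - <<'E'
from h import *
s=snap('wrist','w9'); t=vision.snapshot('top')['img']; cv2.imwrite('pics/top9.png',t)
a=cv2.resize(s['img'][:260],(800,406),interpolation=cv2.INTER_CUBIC)
b=cv2.resize(t[60:240,50:460],(442,194),interpolation=cv2.INTER_AREA)
cv2.imwrite('pics/w9b.png',np.vstack([a,np.pad(b,((0,0),(0,358),(0,0)))]))
E
```

```text
t 27.15 drop mm 54.04 dx 1.5 k [0.03043555 0.35312585] score 0.927 pos [411.7 283.1 223.3] yaw -17.19 F [-0.  -0.9  0.4]
```

View pics/w9b.png

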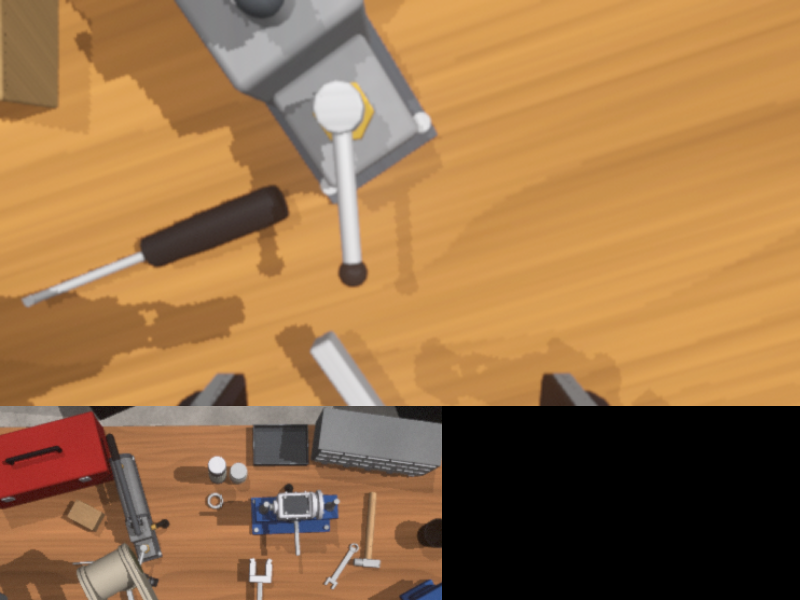

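```bash
python3 - <<'E'
from h import *
f=lambda k,u,v,z:onz(k,u/1.5625,v/1.5625,z)
for k,a,b in(('w6',(347,270),(343.5,132)),('w9',(352.5,272),(343.5,135))):
    p=f(k,*a,90);n=f(k,*b,95);c=np.array([507.4,279.1]);d=p[:2]-c
    print(p,np.degrees(np.arctan2(p[1]-n[1],p[0]-n[0])),np.degrees(np.arctan2(d[1],d[0])),np.hypot(*d))
    I=cv2.cvtColor(cv2.imread(f'pics/{k}.png'),6).astype(float)
    # bar centroid per row
    for v in(95,110,125,140,150):
        x=I[v,200:245]; w=np.clip(x-200,0,None); print(v,round((w*np.arange(200,245)).sum()/max(w.sum(),1),1),end=' ')
    print()
E
```

```text
[427.6869073  298.65167583  90.        ] 166.21582785899614 166.21880426203347 82.07585013463375
95 220.3 110 220.8 125 221.3 140 221.7 150 222.0 
[428.4479122  299.98955985  90.        ] 164.78878159588 165.17997802961085 81.66887949749488
95 220.1 110 221.3 125 222.5 140 223.7 150 224.5
```

```bash
python3 -c "
from bench import r
print(r.hand_in())"
```

```text
the job is handed in; nothing more can be done
None
```

The job is handed in; the call returned no verdict. The collar is home and flat on the cylinder head, the load sank at about 23 mm/s and rests on it, the lever is shut snug at about 1.0 N m, and nothing else on the bench was touched.

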